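# Close up the sample carrier

### The job

Close the grey sample carrier for the walk to the analysis lab. First fold the upright metal hold-down plate fully down over the caps of the bottles, then swing the lid shut on its hinge and press its free edge down until the catch clicks and the lid sits fully closed. This is done by pushing alone: nothing is to be picked up, the bottles stay standing in their cells, and the beaker, marker and stopwatch beside the carrier stay where they are.

Things in the scene. Friction and masses are not known exactly. Their poses are not given: they have to be found in the camera images.
- carrier: grey open case fixed to the bench, 150 mm long (its x), 112 mm wide (its y), rim 94 mm high, 5 mm walls, 3 x 2 cells inside. Origin: centre of its underside; x points away from the robot to the end with the hold-down hinge, y to the left side with the lid hinge, z up; yaw within 0.35 rad. A steel spring catch, 22 mm wide, stands mid right side (y -60 mm), top 116 mm high.
- hold_down (a joint): angle of the aluminium hold-down plate: 0 flat over the bottle caps (upper face then 87 mm above the bench, 7 mm below the rim), about 1.6 upright. Hinge line along the carrier's y at its x +67, z 85.5 mm; it folds towards the carrier's -x. The stiff hinge (0.1 N m friction) leaves it wherever it is pushed; stops at 0 and 1.85.
- hold_down_edge (a point): middle of the plate's free edge (its top edge while upright), on the face that looks up when flat. The plate is 88 mm wide, 3 mm thick and 124 mm from hinge to free edge; along that edge a lip stands 4 mm proud of this face.
- lid (a joint): angle of the grey lid: 0 shut, 1.57 upright, more when it leans out to the left. Hinge line along the carrier's x at its y +58, z 94 mm; the stiff hinge (0.18 N m friction) leaves it wherever it is pushed. It strikes the hold-down plate if that is not folded. At about 0.07 it meets the sprung catch; some 8 N on top near the free edge clicks it in, down to 0, its stop.
- lid_edge (a point): middle of the lid's free edge, on its outer (top) face. The lid is a shallow shell: 152 mm along the hinge, 114 mm from hinge to free edge, 18 mm deep (the outer face lies 18 mm off the hinge line); shut, its top is 112 mm above the bench and the free edge lies over the carrier's right side.
- bottle_1: white screw-cap sample bottle 34 mm in diameter and 68 mm tall, standing loose in one of the six cells of the carrier (cells about 43 mm wide); origin at the centre of its underside, z along the bottle. Not to be handled.
- bottle_2: white screw-cap sample bottle 34 mm in diameter and 68 mm tall, standing loose in one of the six cells of the carrier (cells about 43 mm wide); origin at the centre of its underside, z along the bottle. Not to be handled.
- bottle_3: white screw-cap sample bottle 34 mm in diameter and 68 mm tall, standing loose in one of the six cells of the carrier (cells about 43 mm wide); origin at the centre of its underside, z along the bottle. Not to be handled.
- bottle_4: white screw-cap sample bottle 34 mm in diameter and 68 mm tall, standing loose in one of the six cells of the carrier (cells about 43 mm wide); origin at the centre of its underside, z along the bottle. Not to be handled.
- beaker: small glass beaker, 55 mm across, 70 mm tall, standing to the right of the carrier; origin at the centre of its underside. Leave alone.
- marker: felt marker, 133 x 18 x 21 mm, lying on the bench to the right of the beaker, its long axis its own y; origin at the centre of its underside. Leave alone.
- stopwatch: round black stopwatch, 82 x 58 x 16 mm, lying on the bench to the left of the carrier, below the open lid; origin at the centre of its underside. Leave alone.

How it is judged:
On the way, in this order (a step that is already met when the one before it is completed fails the run):
1. the hold-down plate lies flat over the bottles while the lid is still open (value of joint hold_down below 0.06 rad and value of joint lid above 0.8 rad), for 0.2 s.
2. the lid is shut under its catch (value of joint lid below 0.035 rad), for 0.2 s.
At the end, for the whole second after the job is handed in: The hold-down plate lies flat (within 0.06 rad), the lid is shut under its catch (within 0.035 rad), all four bottles stand upright at rest on the floor of their cells (tilt under 0.2 rad, raised no more than 4 mm), and the beaker, marker and stopwatch are within 15 mm of where they stood (value of joint hold_down below 0.06 rad and value of joint lid below 0.035 rad and angle between each of bottle_1, bottle_2, bottle_3, bottle_4's own z axis and vertical below 0.2 rad and z of each of bottle_1, bottle_2, bottle_3, bottle_4 in the frame of carrier below 0.014 m and linear speed of each of bottle_1, bottle_2, bottle_3, bottle_4 below 0.02 m/s and distance of each of beaker, marker, stopwatch from where it was at the start of the episode below 0.015 m); the robot touches nothing.
It fails at once if a bottle is lifted (more than 12 mm) or tipped over in its cell (z of any of bottle_1, bottle_2, bottle_3, bottle_4 in the frame of carrier above 0.022 m or angle between any of bottle_1, bottle_2, bottle_3, bottle_4's own z axis and vertical above 0.4 rad).
It fails at once if the beaker, marker or stopwatch is picked up or pushed out of its place (more than 20 mm) (distance of any of beaker, marker, stopwatch from where it was at the start of the episode above 0.02 m).
It also fails if it takes over 48 s, if anything falls off the work surface, if the arm or the gripper's body presses on something with over 40 N, if the wrist force passes 120 N, or if a joint passes its speed limit or range.

### The arm

A 7-joint arm with a two-finger parallel gripper is mounted at the origin on a cart in front of the work surface, level with it; the furniture and walls round the work are solid. World frame = base frame: x ahead of the robot, y to its left, z up, the work surface at z = 0. Lengths are in m, angles in rad, forces in N, time in s.
With the tool pointing down it reaches from about 0.4 to 0.875 m from the base axis. Payload 4.4 kg.
Tool frame: the origin (TCP) lies on the centre line of the jaws, within the pads' length; the fingertips stand 17 mm ahead of it and the grasp point (between the pads) lies 2 mm behind it (ctrl.finger_overhang is the distance from the TCP to the fingertips, in m); x points along the fingers, y is the direction in which the jaws open and shut, and the axes are right-handed (so a half turn about x gives the same grasp; the last joint's range is limited). The gripper opens to 85 mm and grips with 20 to 120 N. Pads are 22 mm wide; open, the fingers measure 114 mm over their backs; the gripper's body (76 mm by 85 mm) begins 54 mm behind the grasp point. The pads swing forward as they close: fully open they stand 13 mm farther back than shut.
Start: joints at [-1.318, 0.628, 0.038, 1.517, -0.027, 0.996, -0.02], TCP at [0.204, 0.617, 0.222] pointing down, gripper open.
Joint ranges: [-3.06, 3.06], [-0.37, 2.12], [-1.25, 1.32], [0.18, 2.47], [-1.1, 4.24], [0.23, 1.98], [-2.94, 2.94]. Speed limits (rad/s): [2.57, 2.57, 3.14, 3.14, 3.14, 3.14, 3.14].

### API

Orientations are given as a 3x3 rotation matrix whose columns are the frame's x, y, z axes.
In Python, from plant import ctrl gives the robot as it stands.
- The arm moves only by the tool send_rows, never from a script. Its argument "moves" is a list of rows, each a list of 7 numbers: the turn, a rotation vector about the tool's x, y, z in units of pi rad (1.0 is pi rad), then the shift along the tool's x, y, z in units of 0.4 m (1.0 is 0.4 m), then the closure, from -1 (fully open) to 1 (shut). In form: [[ax, ay, az, dx, dy, dz, hand], ...]. A call has 1 to 10 rows; each row is the pose to reach, as a shift and turn from the pose measured when the call began, along the tool's axes at that moment, turning the shorter way round; what a row does not reach only later rows make up. A row lasts 1/12 s, in which the tool goes at most 41.7 mm and 7.16 degrees, less where a joint would pass 70% of its speed; a pose out of reach is approached as far as the arm can. A call with a number of a shift or a turn outside -1 to 1 is refused whole. A call with a gripper value outside its range is refused whole. The fingers move at their own pace and stop on an object; "squeeze" is the grip in N (left out, the last holds). Time passes only in rows, so rows that repeat a pose let the fingers close. It gives the time, the measured TCP pose, the force and the opening at its end, in the units of the state.
- ctrl.sense(): the state, without advancing time (a new reading comes with each control period).
- ctrl.camera(name): name is "scene" or "top"; returns the picture (480x640x3 uint8, blue, green, red); there is no depth.
- ctrl.camera_info(name): a dict with "fx", "fy", "cx", "cy" (pixels), "R" (3x3) and "t" (3): a world point X has camera coordinates R X + t. Camera axes: x right, y down, z forward; pixel columns grow to the right and rows downward; lengths in m; the calibration is good to about 2 mm. A picture is of the moment at which its call begins. camera_info takes no time and is no camera call.
- ctrl.hand_in(): hands the job in, once; it reports no verdict.
Trained networks look in the newest picture that a camera, given by its name, has taken for a name from the list of things; names that differ only in an ending like _2 or _b are one class to them, and where a whole thing is asked for, a point or a joint stands for the part that bears it (a point fixed in the world has none). Each returns a list of dicts, best first, with "confidence" (0 to 1); they miss things now and then, are a little off and sometimes report something else, mostly with a low value. They report only what shows in the picture. A call takes as long as a camera call.
- ctrl.boxes_of(camera, target): "xyz" ([x, y, z] in m, in world coordinates, good to about 4 mm: the middle of the surface that is visible of it).
- ctrl.silhouettes(camera, target): "mask" (480x640 bool, what is visible of it).
- ctrl.mark_of(camera, target): "xyz" ([x, y, z] in m, in world coordinates, good to about 4 mm: a listed point, or the origin of a listed thing).
The state is a dict: "t": time; "joint_pos": joint angles; "joint_vel": joint speeds; "tau": joint torques, N m; "tool_pos": TCP position; "eef_rot": TCP orientation; "contact_force": force on the tool from outside, world axes, zero at the start; "wrist_torque": the same for the moment, N m; "width": opening from 0.0 (shut) to 1.0 (fully open).
Only numpy, scipy, OpenCV 4.12 (cv2) and the standard library are available. Lean on these libraries where they do the work, as an engineer would, in place of code of your own. Each camera call takes 0.05 s, during which the arm holds its last target.

## Working session

There is one attempt and no reset: what is moved stays moved. The work goes in short steps, Python scripts to look and compute and a tool call to move; the robot and the scene stay as the last step left them, time stands still between calls to the robot, and variables do not carry over. Pictures are saved under pics/ and viewed, and the job is handed in when it is done.

Besides the shell and the picture viewer there is one more tool, called after "Emit:" by a JSON object that holds its "name" and its "arguments". send_rows: Moves the arm, as the interface text tells. Its arguments: {"type":"object","properties":{"moves":{"type":"array","items":{"type":"array","items":{"type":"number","minimum":-1,"maximum":1}}},"squeeze":{"type":"number"}},"required":["moves"]}

```bash
mkdir -p pics; ls; python3 - <<'E'
from plant import ctrl
import cv2
s=ctrl.sense(); print({k:(v if not hasattr(v,'round') else v) for k,v in s.items()})
for c in ("scene","top"):
    cv2.imwrite(f"pics/{c}0.png",ctrl.camera(c)); i=ctrl.camera_info(c); print(c,i)
for c in ("scene","top"):
    for n in ("carrier","hold_down_edge","lid_edge","beaker","marker","stopwatch","bottle_1"):
        print(c,n,[(r['confidence'],r['xyz']) for r in ctrl.mark_of(c,n)][:4])
print(ctrl.sense()['t'])
E
```

```text
pics
{'t': 0.0, 'joint_pos': array([-1.31780584,  0.62931095,  0.0384194 ,  1.51833047, -0.02702856,
        0.99630517, -0.0200029 ]), 'joint_vel': array([-9.90055501e-05, -5.01077588e-04,  1.40521834e-03, -1.23570569e-03,
        1.92398185e-03,  9.73470782e-05, -1.15914198e-04]), 'tau': array([ 1.49327479e-04, -5.63412237e+01,  1.22614201e+00, -1.93449587e+01,
        1.09730568e-02,  1.04677887e-02, -1.42404573e-06]), 'tool_pos': array([0.20347805, 0.61667671, 0.22112348]), 'eef_rot': array([[-5.90545379e-04,  3.13417052e-01,  9.49615397e-01],
       [-1.73979633e-03,  9.49613804e-01, -3.13417608e-01],
       [-9.99998312e-01, -1.83722470e-03, -1.55082071e-05]]), 'contact_force': array([ 0.606781  , -0.30194087, -0.57604304]), 'wrist_torque': array([ 0.05389915,  0.00913038, -0.02024283]), 'width': 0.9984297681976547}
scene {'fx': 467.82458767749654, 'fy': 467.82458767749654, 'cx': 318.3686250524034, 'cy': 233.99474286278854, 'R': array([[ 0.80513095, -0.59308833,  0.00322273],
       [-0.42930379, -0.58652163, -0.68679737],
       [ 0.40922171,  0.55157829, -0.72684179]]), 't': 
[... 532 characters left out ...]
0.92, [0.5356, -0.2933, 0.0031])]
scene marker [(0.83, [0.4781, -0.3605, -0.0021])]
scene stopwatch [(0.59, [0.5905, 0.0021, 0.0009])]
scene bottle_1 [(0.55, [0.615, -0.1312, 0.0113]), (0.53, [0.522, -0.119, 0.012])]
top carrier [(0.65, [0.562, -0.1529, -0.0033])]
top hold_down_edge [(0.54, [0.588, 0.005, 0.0004])]
top lid_edge [(0.93, [0.5859, -0.0335, 0.1906])]
top beaker [(0.67, [0.6314, -0.167, 0.2119]), (0.66, [0.5372, -0.294, -0.0012])]
top marker [(0.59, [0.4786, -0.3629, 0.0002]), (0.28, [0.5571, -0.1778, 0.0152])]
top stopwatch [(0.98, [0.5913, 0.0026, -0.0017])]
top bottle_1 [(0.78, [0.5132, -0.172, 0.0103]), (0.76, [0.5212, -0.1176, 0.0079]), (0.69, [0.6147, -0.1421, 0.0073])]
0.8
```

View pics/scene0.png

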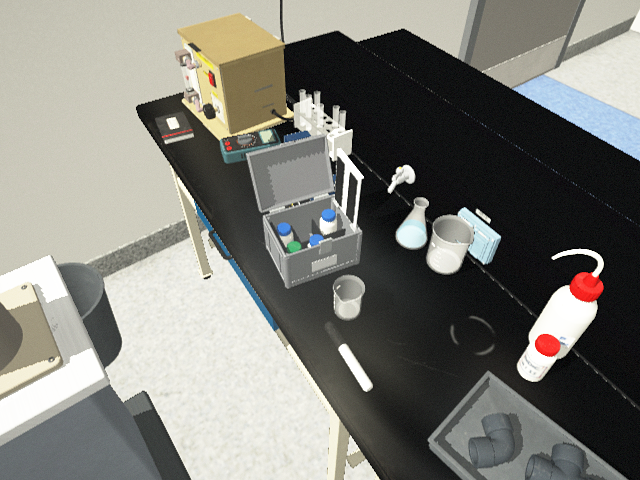

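View pics/top0.png

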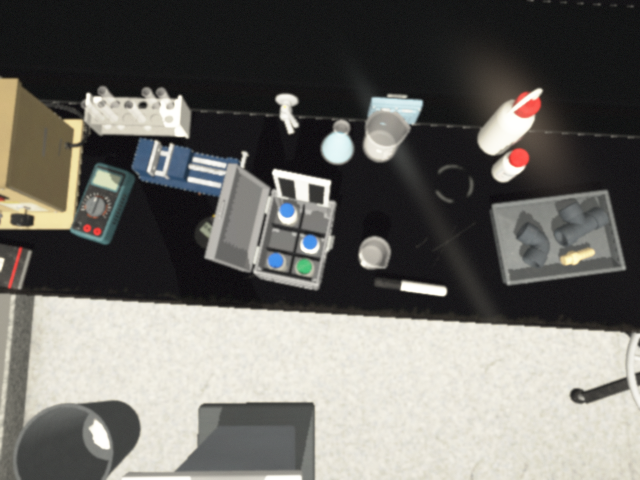

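The carrier is near (0.563, -0.153) with yaw about -0.2. The lid leans out to the left (about 1.97 rad), the plate is an upright frame with two windows, and the beaker is just right of the carrier. I'll check that pose with a wireframe overlay.

```bash
cat > h.py <<'E'
import numpy as np, cv2
from scipy.spatial.transform import Rotation as Ro
from plant import ctrl
C=np.array([0.563,-0.153,0.0]); YAW=-0.2
def w(p):
    c,s=np.cos(YAW),np.sin(YAW); p=np.asarray(p,float)/1000
    return C+np.array([c*p[0]-s*p[1],s*p[0]+c*p[1],p[2]])
def cl(P):
    d=np.asarray(P)-C; c,s=np.cos(YAW),np.sin(YAW)
    return 1000*np.array([c*d[0]+s*d[1],-s*d[0]+c*d[1],d[2]])
def px(cam,P):
    i=ctrl.camera_info(cam); q=i['R']@P+i['t']; return (i['fx']*q[0]/q[2]+i['cx'], i['fy']*q[1]/q[2]+i['cy'])
def platept(phi,y,r,n=1.5): return [67-r*np.cos(phi)+n*np.sin(phi),y,85.5+r*np.sin(phi)+n*np.cos(phi)]
def lidpt(th,x,r,n=18): return [x,58-r*np.cos(th)+n*np.sin(th),94+r*np.sin(th)+n*np.cos(th)]
def overlay(cam,name,phi,th,box=None,sc=4):
    im=ctrl.camera(cam); 
    x0,y0,x1,y1=box
    im=cv2.resize(im[y0:y1,x0:x1],None,fx=sc,fy=sc,interpolation=cv2.INTER_CUBIC); cv2.imwrite(f"pics/{name}_raw.png",im)
    def poly(pts,col):
        q=np.array([[(a-x0+.5)*sc,(b-y0+.5)*sc] for a,b in (px(cam,w(p)) for p in pts)],int); cv2.polylines(im,[q],True,col,1)
    poly([[s*75,t*56,94] for s,t in((1,1),(1,-1),(-1,-1),(-1,1))],(0,255,255))
    poly([[s*75,t*56,0] for s,t in((1,1),(1,-1),(-1,-1),(-1,1))],(0,128,255))
    poly([platept(phi,-44,0),platept(phi,-44,124),platept(phi,44,124),platept(phi,44,0)],(0,255,0))
    poly([lidpt(th,-76,0),lidpt(th,-76,114),lidpt(th,76,114),lidpt(th,76,0)],(255,0,255))
    cv2.imwrite(f"pics/{name}.png",im)
def go(P=None,yaw=None,hand=1):
    "row to bring TCP to world P (m), pointing down with tool y along yaw"
    s=ctrl.sense(); R=s['eef_rot']; p=s['tool_pos']
    d=R.T@(np.asarray(P)-p)/0.4
    if yaw is None: a=np.zeros(3)
    else:
        c,sn=np.cos(yaw),np.sin(yaw)
        T=np.array([[0,-sn,c],[0,c,sn],[-1,0,0]]).astype(float)
        a=Ro.from_matrix(R.T@T).as_rotvec()/np.pi
    print("dist",np.linalg.norm(d)*400,"row",[round(float(v),3) for v in (*a,*d)],hand)
def st():
    s=ctrl.sense(); print('t',round(s['t'],2),'p',s['tool_pos'].round(4),'carr',cl(s['tool_pos']).round(1),'F',s['contact_force'].round(1),'T',s['wrist_torque'].round(2),'w',round(s['width'],3),'tx',s['eef_rot'][:,0].round(3),'q',s['joint_pos'].round(2))
E
python3 - <<'E'
from h import *
print(ctrl.finger_overhang)
overlay("top","ov_t",1.6,1.97,(190,140,350,300),4)
overlay("scene","ov_s",1.6,1.97,(230,120,390,300),4)
go([0.68,-0.18,0.33],-0.2)
p=ctrl.sense()['tool_pos']; go([p[0],p[1],.33])
E
```

```text
0.017
dist 934.9816114971592 row [-0.038, -0.0, -0.0, -0.27, -1.52, 1.756] 1
dist 107.96666887656694 row [0.0, 0.0, 0.0, -0.27, 0.0, -0.0] 1
```

View pics/ov_t.png

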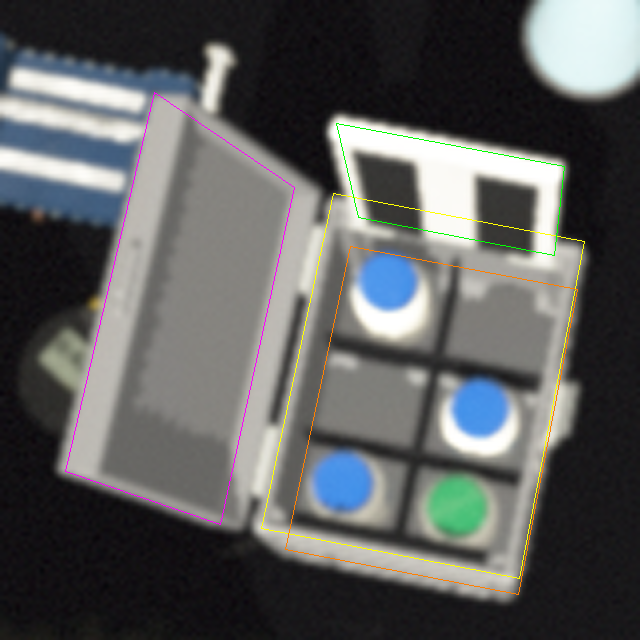

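View pics/ov_s.png

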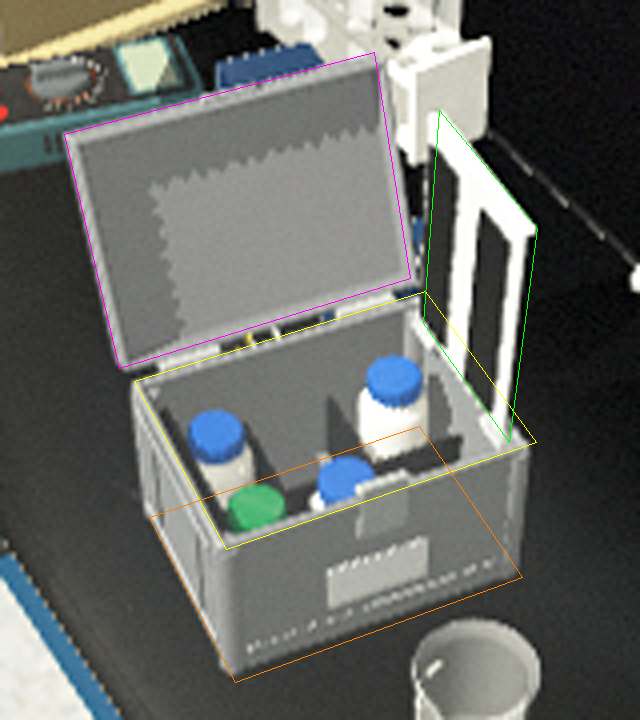

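Overlay fits within about 2 mm (carrier rim, lid at 1.97, plate at 1.6). The plate's middle bar is about 22 mm wide at y'=0. First I raise the tool and shut the gripper.

Emit:
{"name": "send_rows", "arguments": {"moves": [[0,0,0,-0.27,0,0,1],[0,0,0,-0.27,0,0,1],[0,0,0,-0.27,0,0,1],[0,0,0,-0.27,-0.3,0.35,1],[0,0,0,-0.27,-0.75,0.87,1],[0,0,0,-0.27,-0.75,0.87,1],[0,0,0,-0.27,-0.75,0.87,1],[0,0,0,-0.27,-0.75,0.87,1],[0,0,0,-0.27,-0.75,0.87,1],[0,0,0,-0.27,-0.75,0.87,1]], "squeeze": 40}}

```text
t: 1.73
tool_pos: [0.3545, 0.3653, 0.3303]
eef_rot: [[0.0, 0.313, 0.95], [0.001, 0.95, -0.313], [-1.0, 0.001, 0.0]]
contact_force: [1.2, 0.0, 0.3]
width: -0.001
```

```bash
python3 - <<'E'
from h import *
st(); go(w([125,0,330]),-0.2)
E
```

```text
t 1.73 p [0.3545 0.3653 0.3303] carr [-307.3  466.6  330.3] F [1.2 0.  0.3] T [ 0.03 -0.04  0.03] w -0.001 tx [ 0.     0.001 -1.   ] q [-0.93  0.31  0.1   1.75 -0.03  1.08  0.43]
dist 636.0853824488266 row [-0.038, 0.0, -0.0, 0.0, -1.03, 1.211] 1
```

Emit:
{"name": "send_rows", "arguments": {"moves": [[-0.038,0,0,0,-0.85,1,1],[-0.038,0,0,0,-0.85,1,1],[-0.038,0,0,0,-0.85,1,1],[-0.038,0,0,0,-0.85,1,1],[-0.038,0,0,0,-0.85,1,1],[-0.038,0,0,0,-0.85,1,1],[-0.038,0,0,0,-0.85,1,1],[-0.038,0,0,0,-0.85,1,1],[-0.038,0,0,0,-0.85,1,1],[-0.038,0,0,0,-0.85,1,1]]}}

```text
t: 2.57
tool_pos: [0.57, 0.0115, 0.3304]
eef_rot: [[0.001, 0.198, 0.98], [0.001, 0.98, -0.198], [-1.0, 0.001, 0.001]]
contact_force: [1.0, 0.5, 0.0]
width: -0.004
```

```bash
python3 - <<'E'
from h import *
st(); go(w([125,0,330]),-0.2)
E
```

```text
t 2.57 p [0.57   0.0115 0.3304] carr [-25.8 162.6 330.4] F [1.  0.5 0. ] T [ 0.04 -0.13  0.05] w -0.004 tx [ 0.001  0.001 -1.   ] q [-0.22  0.41  0.23  1.6  -0.1   1.14  1.4 ]
dist 221.7814354194262 row [0.0, 0.0, -0.0, 0.001, -0.407, 0.377] 1
```

Emit:
{"name": "send_rows", "arguments": {"moves": [[0,0,0,0,-0.407,0.377,1],[0,0,0,0,-0.407,0.377,1],[0,0,0,0,-0.407,0.377,1],[0,0,0,0,-0.407,0.377,1],[0,0,0,0,-0.407,0.377,1],[0,0,0,0,-0.407,0.377,1],[0,0,0,0,-0.407,0.377,1]]}}

```text
t: 3.15
tool_pos: [0.6859, -0.1841, 0.3289]
eef_rot: [[0.0, 0.204, 0.979], [-0.003, 0.979, -0.204], [-1.0, -0.003, 0.001]]
contact_force: [-1.4, -0.4, 0.5]
width: 0.001
```

Emit:
{"name": "send_rows", "arguments": {"moves": [[0,0,0,0.31,0,0,1],[0,0,0,0.31,0,0,1],[0,0,0,0.31,0,0,1],[0,0,0,0.31,0,0,1],[0,0,0,0.31,0,0,1]]}}

```text
t: 3.57
tool_pos: [0.6844, -0.1829, 0.2032]
eef_rot: [[-0.005, 0.204, 0.979], [-0.001, 0.979, -0.204], [-1.0, -0.002, -0.005]]
contact_force: [0.4, 0.3, 1.1]
width: -0.002
```

```bash
python3 - <<'E'
from h import *
st()
cv2.imwrite("pics/a.png",cv2.resize(ctrl.camera("scene")[80:300,200:440],None,fx=3,fy=2.7))
E
```

```text
t 3.57 p [ 0.6844 -0.1829  0.2032] carr [124.9  -5.2 203.2] F [0.4 0.3 1.1] T [-0.05 -0.01 -0.05] w -0.002 tx [-0.005 -0.001 -1.   ] q [ 0.11  0.75  0.22  1.35 -0.17  1.07  1.72]
```

View pics/a.png

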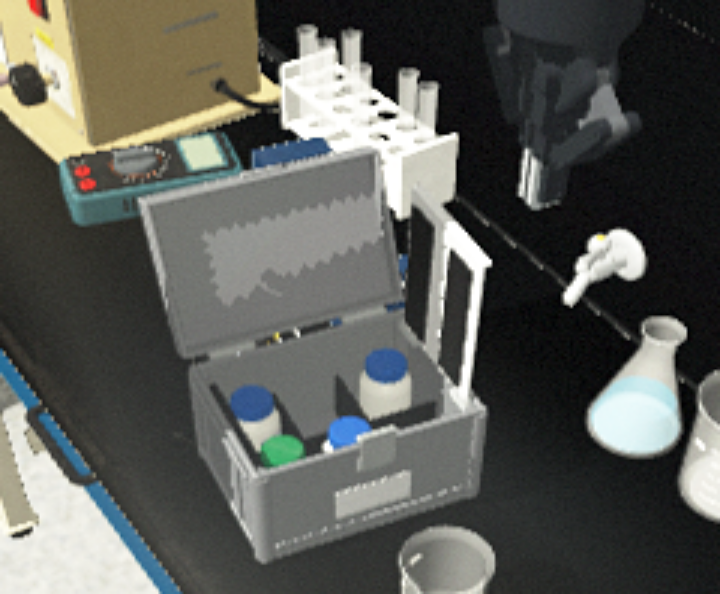

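```bash
python3 - <<'E'
from h import *
p=cl(ctrl.sense()['tool_pos'])
for phi in list(np.arange(1.6,0.25,-.075))+[.2,.15,.1,.05,0]:
    q=platept(phi,0,110); x=q[0]+11; z=q[2]+17
    print(round(phi,2),[round(float(v),3) for v in (-(z-p[2])/400,(0-p[1])/400,(x-p[0])/400)], round(x),round(z))
E
```

```text
1.6 [-0.015, 0.014, -0.111] 83 212
1.52 [-0.015, 0.014, -0.132] 74 212
1.45 [-0.014, 0.014, -0.152] 66 212
1.38 [-0.011, 0.014, -0.173] 58 211
1.3 [-0.007, 0.014, -0.193] 50 209
1.23 [-0.001, 0.014, -0.213] 42 206
1.15 [0.007, 0.014, -0.232] 34 204
1.08 [0.016, 0.014, -0.251] 27 200
1.0 [0.026, 0.014, -0.268] 20 196
0.93 [0.038, 0.014, -0.286] 13 191
0.85 [0.05, 0.014, -0.302] 7 186
0.78 [0.064, 0.014, -0.317] 0 181
0.7 [0.079, 0.014, -0.331] -5 175
0.63 [0.095, 0.014, -0.344] -10 168
0.55 [0.112, 0.014, -0.356] -15 161
0.48 [0.13, 0.014, -0.366] -19 154
0.4 [0.149, 0.014, -0.375] -23 147
0.33 [0.168, 0.014, -0.382] -26 139
0.25 [0.188, 0.014, -0.389] -28 131
0.2 [0.201, 0.014, -0.392] -30 126
0.15 [0.215, 0.014, -0.394] -31 120
0.1 [0.228, 0.014, -0.396] -31 115
0.05 [0.242, 0.014, -0.398] -32 109
0 [0.256, 0.014, -0.398] -32 104
```

Emit:
{"name": "send_rows", "arguments": {"moves": [[0,0,0,-0.01,0.014,-0.06,1],[0,0,0,-0.015,0.014,-0.11,1],[0,0,0,-0.015,0.014,-0.132,1],[0,0,0,-0.014,0.014,-0.152,1],[0,0,0,-0.011,0.014,-0.173,1],[0,0,0,-0.007,0.014,-0.193,1],[0,0,0,-0.001,0.014,-0.213,1],[0,0,0,0.007,0.014,-0.232,1],[0,0,0,0.016,0.014,-0.251,1],[0,0,0,0.026,0.014,-0.268,1]]}}

```text
t: 4.45
tool_pos: [0.5844, -0.1567, 0.1983]
eef_rot: [[0.006, 0.203, 0.979], [-0.004, 0.979, -0.203], [-1.0, -0.002, 0.007]]
contact_force: [-0.9, -0.1, -0.1]
width: 0.002
```

```bash
python3 - <<'E'
from h import *
st()
cv2.imwrite("pics/b.png",cv2.resize(ctrl.camera("scene")[80:300,200:440],None,fx=3,fy=2.7))
p=cl(ctrl.sense()['tool_pos'])
for phi in list(np.arange(.925,0.25,-.075))+[.2,.15,.1,.05,0]:
    q=platept(phi,0,110); x=q[0]+11; z=q[2]+17
    print(round(phi,2),[round(float(v),3) for v in (-(z-p[2])/400,(0-p[1])/400,(x-p[0])/400)], round(x),round(z))
E
```

```text
t 4.45 p [ 0.5844 -0.1567  0.1983] carr [ 21.7   0.7 198.3] F [-0.9 -0.1 -0.1] T [-0.01  0.05 -0.02] w 0.002 tx [ 0.006 -0.004 -1.   ] q [ 0.07  0.59  0.22  1.69 -0.16  0.87  1.73]
0.92 [0.014, -0.002, -0.016] 13 191
0.85 [0.027, -0.002, -0.032] 7 186
0.78 [0.041, -0.002, -0.047] 0 181
0.7 [0.056, -0.002, -0.061] -5 175
0.63 [0.072, -0.002, -0.074] -10 168
0.55 [0.089, -0.002, -0.086] -15 161
0.48 [0.107, -0.002, -0.096] -19 154
0.4 [0.126, -0.002, -0.105] -23 147
0.33 [0.145, -0.002, -0.113] -26 139
0.25 [0.165, -0.002, -0.119] -28 131
0.2 [0.178, -0.002, -0.122] -30 126
0.15 [0.191, -0.002, -0.125] -31 120
0.1 [0.205, -0.002, -0.127] -31 115
0.05 [0.219, -0.002, -0.128] -32 109
0 [0.233, -0.002, -0.128] -32 104
```

View pics/b.png

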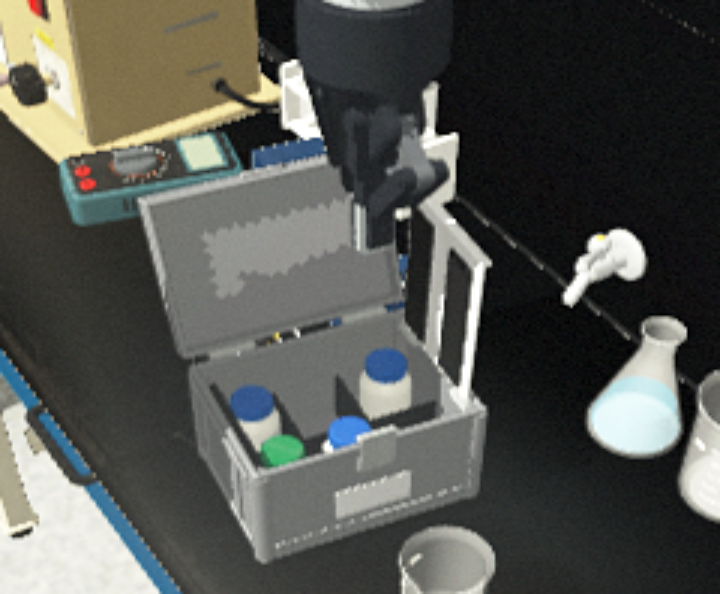

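The plate didn't move: the picture shows it still upright, so the tip passed over its top edge. I'll check where the fingertips really are against the image.

```bash
python3 - <<'E'
from h import *
s=ctrl.sense(); p=s['tool_pos']
for d in (0,.004,.01,.017,.03): 
    for c in ("scene","top"): print(d,c,np.round(px(c,p-[0,0,d]),1), end=' ')
    print()
im=ctrl.camera("scene")
def mark(im,u,v,box,sc,name):
    x0,y0,x1,y1=box; o=cv2.resize(im[y0:y1,x0:x1],None,fx=sc,fy=sc,interpolation=cv2.INTER_CUBIC)
    for a,b in zip(u,v): cv2.circle(o,(int((a-x0+.5)*sc),int((b-y0+.5)*sc)),3,(0,0,255),-1)
    cv2.imwrite(name,o)
pts=[px("scene",p-[0,0,d]) for d in (0,.017)]+[px("scene",w(platept(1.6,y,124))) for y in(-44,0,44)]
mark(im,[a for a,b in pts],[b for a,b in pts],(290,100,390,240),5,"pics/c.png")
print(ctrl.mark_of("scene","hold_down_edge"))
E
```

```text
0 scene [322.7 175.3] 0 top [295.1 210.8] 
0.004 scene [322.6 177.2] 0.004 top [295.2 211.4] 
0.01 scene [322.6 180. ] 0.01 top [295.3 212.3] 
0.017 scene [322.6 183.1] 0.017 top [295.5 213.3] 
0.03 scene [322.5 188.9] 0.03 top [295.9 215.1] 
[{'xyz': [0.6292, -0.1644, 0.2078], 'confidence': 0.61}]
```

View pics/c.png

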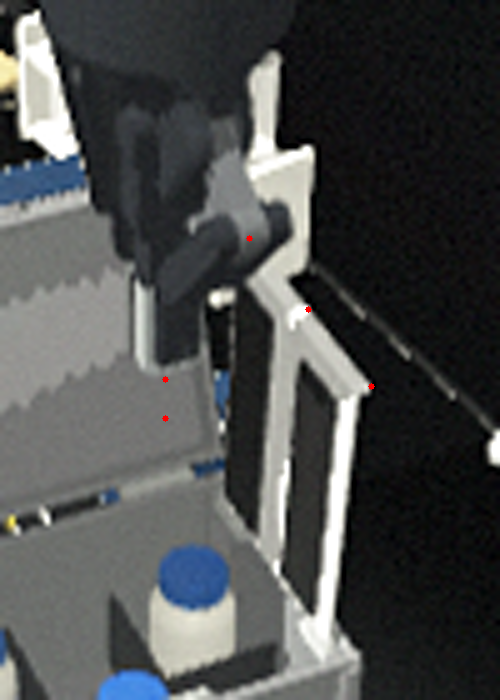

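```bash
python3 - <<'E'
from h import *
print(np.round(px("scene",np.array([.6844,-.1829,.2032])),1),np.round(px("scene",np.array([.6844,-.1829,.1862])),1))
overlay("top","d",1.6,1.97,(190,100,390,260),4)
im=cv2.imread("pics/d.png");p=ctrl.sense()['tool_pos']
for d in (.017,0,-.09):
    a,b=px("top",p-[0,0,d]); cv2.circle(im,(int((a-190+.5)*4),int((b-100+.5)*4)),3,(0,0,255),-1)
cv2.imwrite("pics/d.png",im)
E
```

```text
[379.6 158.1] [378.7 165.9]
```

View pics/d.png

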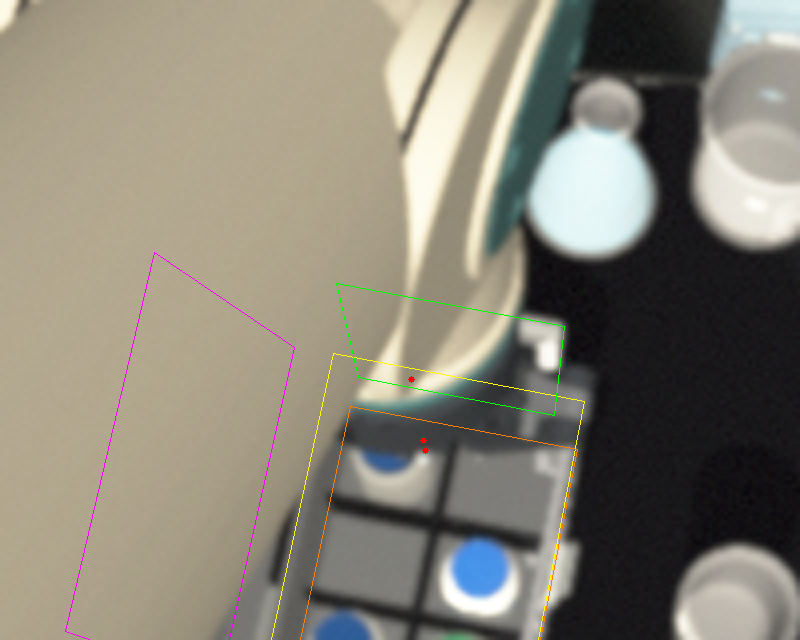

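The tip shows about 20 mm higher than TCP-17 mm in both scene pictures, with the column matching. That fits it clearing the plate edge. I'll go back behind the plate and come in 30 mm lower.

Emit:
{"name": "send_rows", "arguments": {"moves": [[0,0,0,-0.1,0,0,1],[0,0,0,-0.2,0,0,1],[0,0,0,-0.2,0,0,1],[0,0,0,-0.2,0,0.26,1],[0,0,0,-0.2,0,0.26,1],[0,0,0,-0.2,0,0.26,1],[0,0,0,0.045,0,0.26,1],[0,0,0,0.045,0,0.26,1],[0,0,0,0.045,0,0.26,1],[0,0,0,0.045,0,0.26,1]]}}

```text
t: 5.48
tool_pos: [0.6834, -0.1768, 0.1741]
eef_rot: [[-0.005, 0.203, 0.979], [-0.001, 0.979, -0.203], [-1.0, -0.002, -0.004]]
contact_force: [0.2, 0.3, 0.1]
width: -0.001
```

```bash
python3 - <<'E'
from h import *
st()
im=ctrl.camera("scene"); p=ctrl.sense()['tool_pos']
x0,y0,sc=320,80,6
o=cv2.resize(im[y0:180,x0:440],None,fx=sc,fy=sc,interpolation=cv2.INTER_CUBIC)
for d in (0,.017):
    a,b=px("scene",p-[0,0,d]); cv2.circle(o,(int((a-x0+.5)*sc),int((b-y0+.5)*sc)),3,(0,0,255),-1)
cv2.imwrite("pics/e.png",o)
E
```

```text
t 5.48 p [ 0.6834 -0.1768  0.1741] carr [122.7   0.6 174.1] F [0.2 0.3 0.1] T [ 0.03  0.02 -0.02] w -0.001 tx [-0.005 -0.001 -1.   ] q [ 0.1   0.77  0.22  1.39 -0.18  1.01  1.72]
```

View pics/e.png

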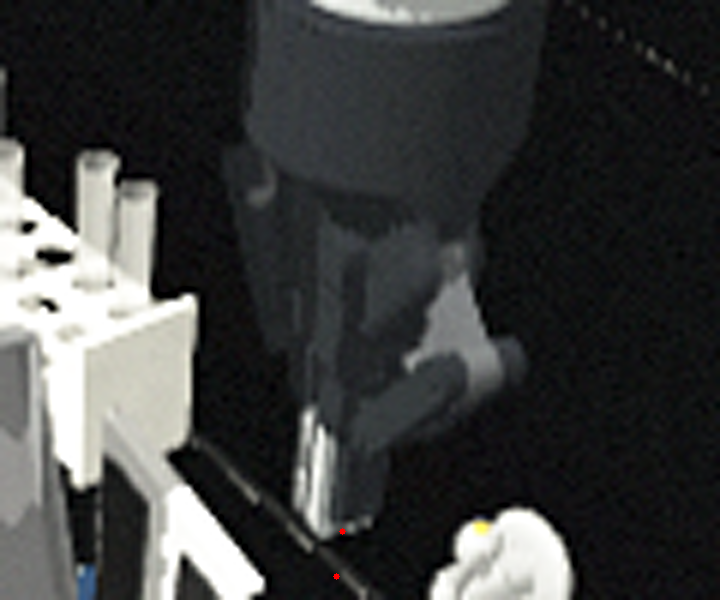

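Here the tip is at the TCP pixel itself, about (377, 168). I'll treat the tip as level with the TCP and feel for contact with the plate.

Emit:
{"name": "send_rows", "arguments": {"moves": [[0,0,0,0,0,-0.04,1],[0,0,0,0,0,-0.07,1],[0,0,0,0,0,-0.095,1],[0,0,0,0,0,-0.115,1],[0,0,0,0,0,-0.13,1],[0,0,0,0,0,-0.145,1],[0,0,0,0,0,-0.145,1]]}}

```text
t: 6.12
tool_pos: [0.6283, -0.1658, 0.1785]
eef_rot: [[0.002, 0.203, 0.979], [-0.003, 0.979, -0.203], [-1.0, -0.002, 0.002]]
contact_force: [-0.4, 0.5, 0.7]
width: -0.001
```

```bash
cat >> h.py <<'E'
def look(name,box=(290,90,410,220),sc=5,cam="scene"):
    im=ctrl.camera(cam); p=ctrl.sense()['tool_pos']; x0,y0,x1,y1=box
    o=cv2.resize(im[y0:y1,x0:x1],None,fx=sc,fy=sc,interpolation=cv2.INTER_CUBIC)
    a,b=px(cam,p); cv2.circle(o,(int((a-x0+.5)*sc),int((b-y0+.5)*sc)),3,(0,0,255),-1)
    cv2.imwrite("pics/%s.png"%name,o)
E
python3 - <<'E'
from h import *
st(); look("f"); print([(r['confidence'],r['xyz'],cl(r['xyz']).round()) for r in ctrl.mark_of("scene","hold_down_edge")])
E
```

```text
t 6.12 p [ 0.6283 -0.1658  0.1785] carr [ 66.5   0.4 178.5] F [-0.4  0.5  0.7] T [-0.02  0.02 -0.02] w -0.001 tx [ 0.002 -0.003 -1.   ] q [ 0.09  0.68  0.22  1.57 -0.17  0.91  1.73]
[(0.93, [0.613, -0.1601, 0.2079], array([ 50.,   3., 208.])), (0.49, [0.4782, -0.3594, 0.0012], array([ -42., -219.,    1.])), (0.47, [0.589, -0.0385, 0.1914], array([  3., 117., 191.]))]
```

View pics/f.png

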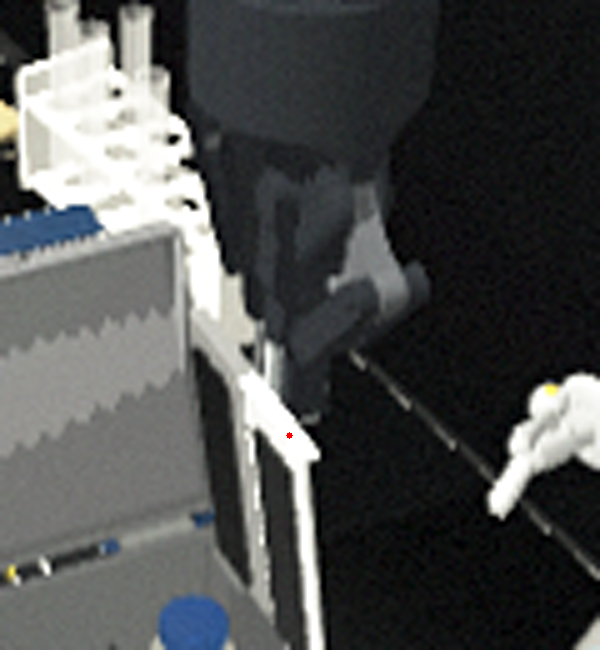

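The plate has started folding (edge at x'=50, about 1.42 rad). Next I follow the arc.

```bash
python3 - <<'E'
from h import *
p=cl(ctrl.sense()['tool_pos'])
for phi in np.arange(1.4,-.01,-.1):
    q=platept(phi,0,100); x=q[0]+10; z=q[2]+0
    print(round(phi,2),[round(float(v),3) for v in (-(z-p[2])/400,(0-p[1])/400,(x-p[0])/400)], round(x),round(z))
E
```

```text
1.4 [-0.016, -0.001, -0.014] 61 184
1.3 [-0.011, -0.001, -0.038] 52 182
1.2 [-0.004, -0.001, -0.062] 42 179
1.1 [0.006, -0.001, -0.085] 33 175
1.0 [0.018, -0.001, -0.107] 24 170
0.9 [0.033, -0.001, -0.127] 16 165
0.8 [0.049, -0.001, -0.146] 8 158
0.7 [0.067, -0.001, -0.164] 1 151
0.6 [0.087, -0.001, -0.179] -5 143
0.5 [0.108, -0.001, -0.192] -10 135
0.4 [0.13, -0.001, -0.204] -15 126
0.3 [0.153, -0.001, -0.213] -18 116
0.2 [0.177, -0.001, -0.219] -21 107
0.1 [0.202, -0.001, -0.223] -22 97
-0.0 [0.227, -0.001, -0.225] -23 87
```

Emit:
{"name": "send_rows", "arguments": {"moves": [[0,0,0,-0.005,0,-0.025,1],[0,0,0,-0.004,0,-0.05,1],[0,0,0,0,0,-0.075,1],[0,0,0,0.01,0,-0.095,1],[0,0,0,0.022,0,-0.115,1],[0,0,0,0.037,0,-0.135,1],[0,0,0,0.05,0,-0.15,1],[0,0,0,0.067,0,-0.165,1],[0,0,0,0.067,0,-0.165,1]]}}

```text
t: 6.97
tool_pos: [0.5623, -0.152, 0.1494]
eef_rot: [[-0.002, 0.203, 0.979], [-0.002, 0.979, -0.203], [-1.0, -0.002, -0.002]]
contact_force: [-0.1, 0.2, -0.3]
width: -0.001
```

```bash
python3 - <<'E'
from h import *
st(); look("g",(260,90,400,240)); print([(r['confidence'],cl(r['xyz']).round()) for r in ctrl.mark_of("scene","hold_down_edge")])
E
```

```text
t 6.97 p [ 0.5623 -0.152   0.1494] carr [ -0.9   0.9 149.4] F [-0.1  0.2 -0.3] T [ 0.01  0.04 -0.  ] w -0.001 tx [-0.002 -0.002 -1.   ] q [ 0.08  0.63  0.21  1.79 -0.18  0.75  1.75]
[(0.63, array([-24.,  -1., 169.]))]
```

View pics/g.png

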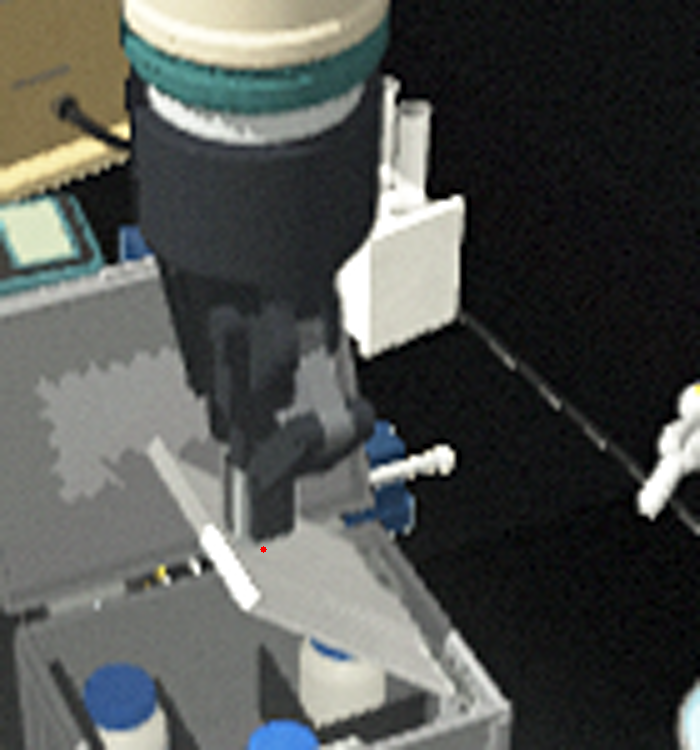

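Emit:
{"name": "send_rows", "arguments": {"moves": [[0,0,0,0.016,0,-0.01,1],[0,0,0,0.036,0,-0.025,1],[0,0,0,0.058,0,-0.037,1],[0,0,0,0.083,0,-0.047,1],[0,0,0,0.106,0,-0.055,1],[0,0,0,0.13,0,-0.06,1],[0,0,0,0.143,0,-0.064,1],[0,0,0,0.143,0,-0.064,1]]}}

```text
t: 7.73
tool_pos: [0.5382, -0.1472, 0.092]
eef_rot: [[-0.002, 0.203, 0.979], [-0.002, 0.979, -0.203], [-1.0, -0.002, -0.001]]
contact_force: [-0.1, -1.1, -0.6]
width: -0.001
```

```bash
python3 - <<'E'
from h import *
st(); look("i",(240,110,380,260)); print([(r['confidence'],cl(r['xyz']).round()) for r in ctrl.mark_of("scene","hold_down_edge")])
E
```

```text
t 7.73 p [ 0.5382 -0.1472  0.092 ] carr [-25.5   0.8  92. ] F [-0.1 -1.1 -0.6] T [ 0.02 -0.03  0.02] w -0.001 tx [-0.002 -0.002 -1.   ] q [ 0.1   0.69  0.18  1.89 -0.2   0.58  1.77]
[(0.63, array([-56.,   2., 104.]))]
```

View pics/i.png

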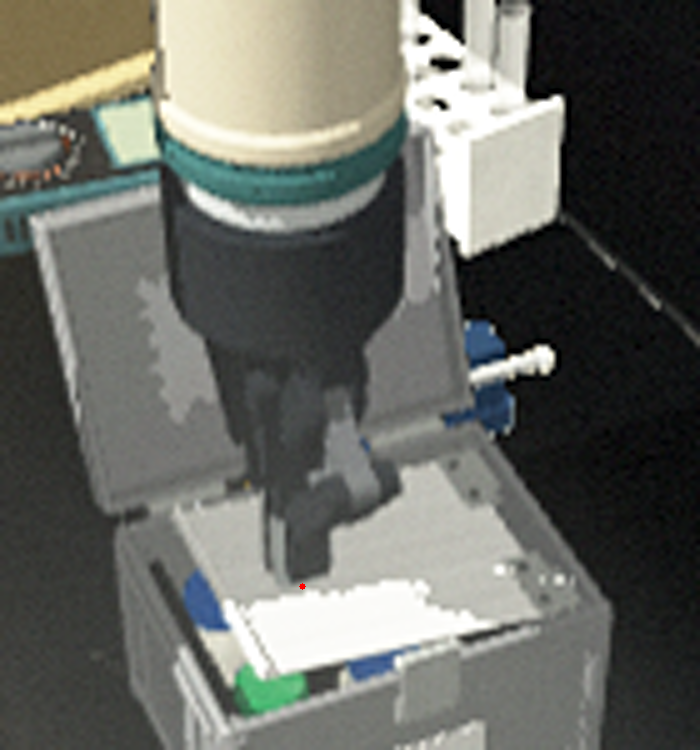

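Emit:
{"name": "send_rows", "arguments": {"moves": [[0,0,0,0.008,0,-0.015,1],[0,0,0,0.014,0,-0.03,1],[0,0,0,0.019,0,-0.03,1],[0,0,0,0.023,0,-0.03,1],[0,0,0,0.023,0,-0.03,1]]}}

```text
t: 8.25
tool_pos: [0.5273, -0.145, 0.0838]
eef_rot: [[0.0, 0.203, 0.979], [-0.002, 0.979, -0.203], [-1.0, -0.002, 0.001]]
contact_force: [0.1, 0.3, -0.3]
width: -0.003
```

```bash
python3 - <<'E'
from h import *
st(); look("j",(240,110,380,260)); print([(r['confidence'],cl(r['xyz']).round()) for r in ctrl.mark_of("scene","hold_down_edge")])
E
```

```text
t 8.25 p [ 0.5273 -0.145   0.0838] carr [-36.6   0.8  83.8] F [ 0.1  0.3 -0.3] T [-0.03  0.03 -0.02] w -0.003 tx [ 0.    -0.002 -1.   ] q [ 0.1   0.69  0.17  1.93 -0.21  0.54  1.78]
[(0.71, array([-61.,   5.,  91.]))]
```

View pics/j.png

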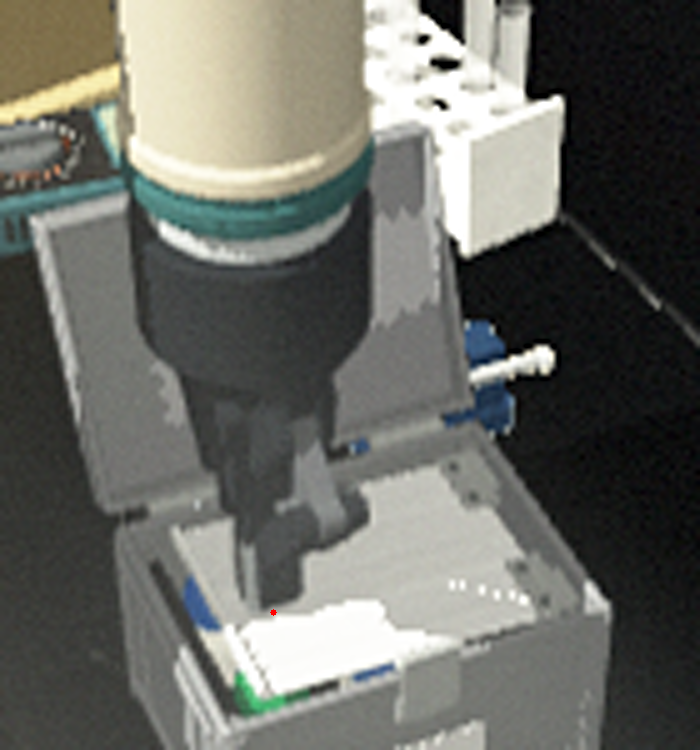

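Emit:
{"name": "send_rows", "arguments": {"moves": [[0,0,0,0.005,0,0,1],[0,0,0,0.01,0,0,1],[0,0,0,0.013,0,0,1],[0,0,0,0.013,0,0,1]]}}

```text
t: 8.68
tool_pos: [0.5277, -0.1451, 0.0785]
eef_rot: [[0.0, 0.203, 0.979], [-0.003, 0.979, -0.203], [-1.0, -0.002, 0.001]]
contact_force: [-0.3, -0.1, -0.4]
width: 0.003
```

```bash
python3 - <<'E'
from h import *
st()
E
```

```text
t 8.68 p [ 0.5277 -0.1451  0.0785] carr [-36.1   0.7  78.5] F [-0.3 -0.1 -0.4] T [ 0.01 -0.04 -0.03] w 0.003 tx [ 0.    -0.003 -1.   ] q [ 0.11  0.7   0.17  1.93 -0.21  0.53  1.78]
```

Emit:
{"name": "send_rows", "arguments": {"moves": [[0,0,0,0.005,0,0,1],[0,0,0,0.01,0,0,1],[0,0,0,0.01,0,0,1]]}}

```text
t: 8.93
tool_pos: [0.5279, -0.1452, 0.077]
eef_rot: [[0.001, 0.203, 0.979], [-0.002, 0.979, -0.203], [-1.0, -0.002, 0.002]]
contact_force: [-5.7, 2.4, 23.4]
width: 0.0
```

```bash
python3 - <<'E'
from h import *
st(); look("k",(240,110,380,260));print([(r['confidence'],cl(r['xyz']).round()) for r in ctrl.mark_of("scene","hold_down_edge")])
E
```

```text
t 8.93 p [ 0.5279 -0.1452  0.077 ] carr [-35.9   0.7  77. ] F [-5.7  2.4 23.4] T [0.4  1.24 0.01] w 0.0 tx [ 0.001 -0.002 -1.   ] q [ 0.11  0.7   0.17  1.93 -0.21  0.53  1.78]
[(0.9, array([-62.,   1.,  85.]))]
```

View pics/k.png

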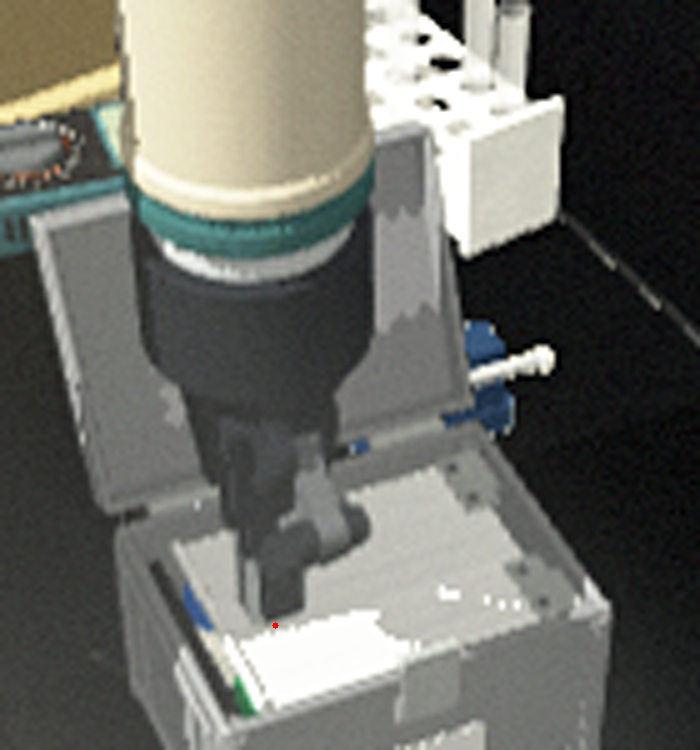

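The plate is now against its stop: 23 N up, edge measured at z≈85. I'll lift clear and verify.

Emit:
{"name": "send_rows", "arguments": {"moves": [[0,0,0,-0.1,0,0,1],[0,0,0,-0.2,0,0,1],[0,0,0,-0.3,0,0,1],[0,0,0,-0.4,0,0,1],[0,0,0,-0.5,0,0,1],[0,0,0,-0.5,0,0,1]]}}

```text
t: 9.53
tool_pos: [0.5319, -0.1464, 0.2848]
eef_rot: [[0.016, 0.204, 0.979], [-0.005, 0.979, -0.204], [-1.0, -0.002, 0.017]]
contact_force: [1.2, -0.1, -0.6]
width: 0.001
```

```bash
python3 - <<'E'
from h import *
st(); overlay("scene","l",0,1.97,(230,120,390,270),4); print([(r['confidence'],cl(r['xyz']).round()) for r in ctrl.mark_of("scene","hold_down_edge")])
print([(r['confidence'],cl(r['xyz']).round()) for r in ctrl.mark_of("scene","lid_edge")])
go(w([-25,165,280]),-.2)
E
```

```text
t 9.53 p [ 0.5319 -0.1464  0.2848] carr [-31.8   0.3 284.8] F [ 1.2 -0.1 -0.6] T [-0.02 -0.11 -0.01] w 0.001 tx [ 0.016 -0.005 -1.   ] q [ 0.04  0.42  0.26  1.73 -0.12  0.99  1.71]
[(0.86, array([-57.,   4.,  84.]))]
[(0.77, array([  2., 116., 191.]))]
dist 164.20061310733666 row [-0.001, 0.001, 0.0, -0.008, 0.409, 0.027] 1
```

View pics/l.png

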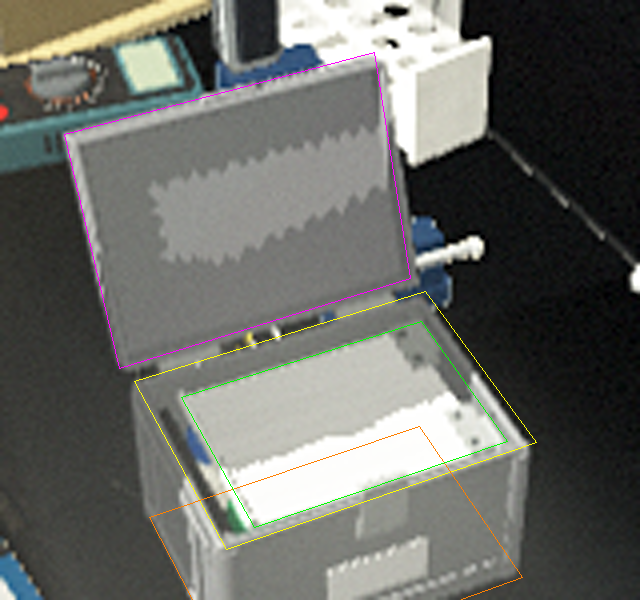

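The plate matches the flat wireframe and the lid is untouched at 1.97. Next I move round to the outside of the lid.

Emit:
{"name": "send_rows", "arguments": {"moves": [[0,0,0,0,0.42,0.025,1],[0,0,0,0,0.42,0.025,1],[0,0,0,0,0.42,0.025,1],[0,0,0,0,0.42,0.025,1],[0,0,0,0,0.42,0.025,1],[0,0,0,0,0.42,0.025,1],[0,0,0,0.1,0.42,0.025,1],[0,0,0,0.2,0.42,0.025,1],[0,0,0,0.3,0.42,0.025,1],[0,0,0,0.3,0.42,0.025,1]]}}

```text
t: 10.52
tool_pos: [0.5642, 0.0159, 0.1485]
eef_rot: [[-0.015, 0.205, 0.979], [-0.004, 0.979, -0.205], [-1.0, -0.007, -0.014]]
contact_force: [-0.9, 0.2, -1.2]
width: -0.004
```

```bash
python3 - <<'E'
from h import *
st(); look("m",(200,60,390,220),4); print([(r['confidence'],cl(r['xyz']).round()) for r in ctrl.mark_of("scene","lid_edge")])
E
```

```text
t 10.52 p [0.5642 0.0159 0.1485] carr [-32.3 165.8 148.5] F [-0.9  0.2 -1.2] T [ 0.04  0.09 -0.01] w -0.004 tx [-0.015 -0.004 -1.   ] q [-0.21  0.61  0.2   1.82 -0.16  0.74  1.44]
[(0.78, array([  3., 116., 194.]))]
```

View pics/m.png

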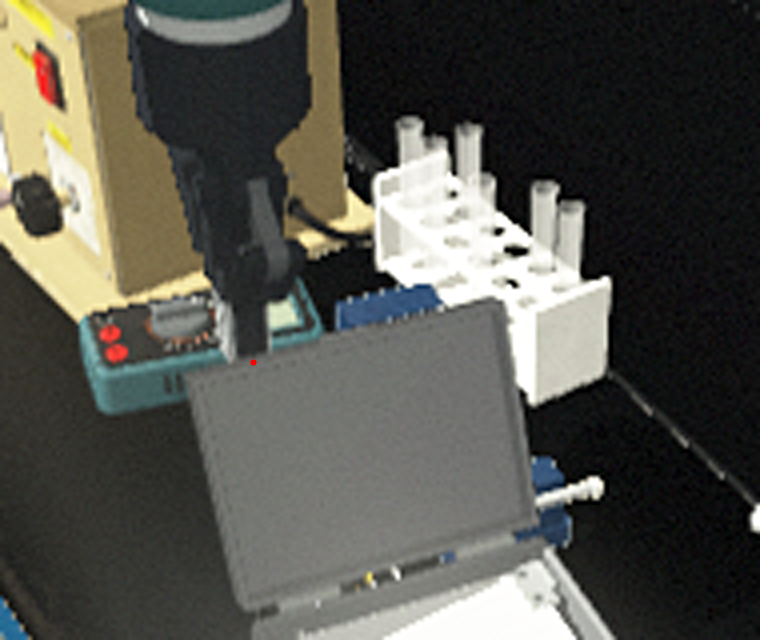

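Emit:
{"name": "send_rows", "arguments": {"moves": [[0,0,0,-0.01,-0.04,0.017,1],[0,0,0,-0.015,-0.07,0.017,1],[0,0,0,-0.02,-0.1,0.017,1],[0,0,0,-0.025,-0.125,0.017,1],[0,0,0,-0.035,-0.15,0.017,1],[0,0,0,-0.04,-0.175,0.017,1],[0,0,0,-0.044,-0.195,0.017,1],[0,0,0,-0.044,-0.195,0.017,1]]}}

```text
t: 11.28
tool_pos: [0.5599, -0.0645, 0.1738]
eef_rot: [[-0.003, 0.208, 0.978], [-0.005, 0.978, -0.208], [-1.0, -0.005, -0.002]]
contact_force: [-0.6, 0.2, 0.2]
width: -0.001
```

```bash
python3 - <<'E'
from h import *
st(); look("n",(200,60,390,220),4); print([(r['confidence'],cl(r['xyz']).round()) for r in ctrl.mark_of("scene","lid_edge")])
p=cl(ctrl.sense()['tool_pos'])
for th in np.arange(1.6,-.01,-.1):
    q=lidpt(th,-25,82); y=q[1]+14.5; z=q[2]-8
    print(round(th,2),[round(float(v),3) for v in (-(z-p[2])/400,(y-p[1])/400)], round(y),round(z))
E
```

```text
t 11.28 p [ 0.5599 -0.0645  0.1738] carr [-20.6  86.1 173.8] F [-0.6  0.2  0.2] T [-0.04 -0.05  0.02] w -0.001 tx [-0.003 -0.005 -1.   ] q [-0.07  0.57  0.2   1.82 -0.15  0.77  1.57]
[(0.72, array([ -2.,  66., 209.]))]
1.6 [0.014, 0.012] 93 167
1.5 [0.01, -0.008] 85 169
1.4 [0.008, -0.029] 76 170
1.3 [0.008, -0.05] 68 170
1.2 [0.01, -0.071] 60 169
1.1 [0.014, -0.092] 51 167
1.0 [0.02, -0.112] 43 165
0.9 [0.029, -0.131] 36 161
0.8 [0.039, -0.149] 28 157
0.7 [0.051, -0.167] 21 153
0.6 [0.064, -0.183] 15 147
0.5 [0.079, -0.197] 9 141
0.4 [0.096, -0.21] 4 135
0.3 [0.114, -0.221] -1 127
0.2 [0.132, -0.231] -4 120
0.1 [0.152, -0.238] -7 112
-0.0 [0.172, -0.244] -10 104
```

View pics/n.png

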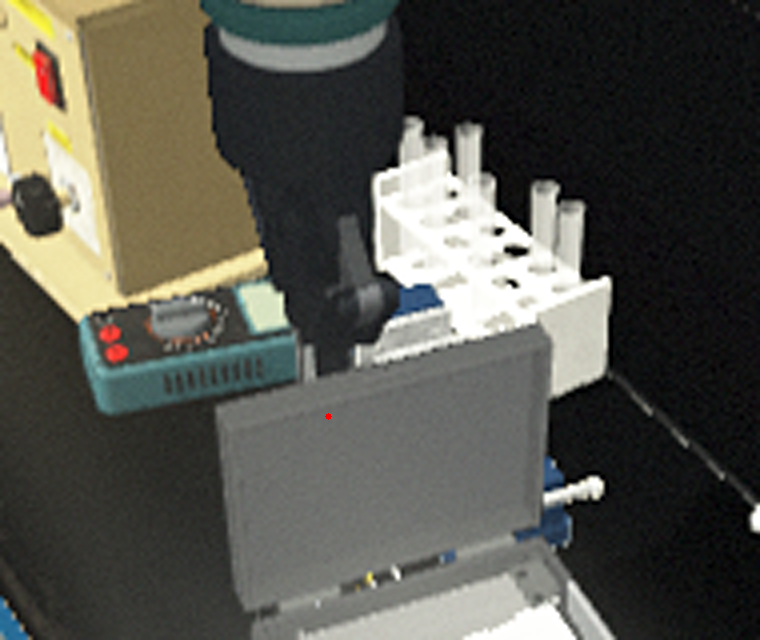

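The lid follows, now about 1.5 rad. I carry on along the arc.

Emit:
{"name": "send_rows", "arguments": {"moves": [[0,0,0,0.009,-0.025,-0.008,1],[0,0,0,0.008,-0.05,-0.008,1],[0,0,0,0.01,-0.071,-0.008,1],[0,0,0,0.014,-0.092,-0.008,1],[0,0,0,0.02,-0.112,-0.008,1],[0,0,0,0.029,-0.131,-0.008,1],[0,0,0,0.039,-0.149,-0.008,1],[0,0,0,0.051,-0.167,-0.008,1],[0,0,0,0.051,-0.167,-0.008,1]]}}

```text
t: 12.13
tool_pos: [0.5418, -0.1299, 0.1519]
eef_rot: [[-0.006, 0.209, 0.978], [-0.005, 0.978, -0.209], [-1.0, -0.006, -0.004]]
contact_force: [-0.5, -0.3, -0.5]
width: -0.001
```

```bash
python3 - <<'E'
from h import *
st(); look("o",(220,80,390,240),4); print([(r['confidence'],cl(r['xyz']).round()) for r in ctrl.mark_of("scene","lid_edge")])
p=cl(ctrl.sense()['tool_pos'])
for th in np.arange(.8,-.01,-.1):
    q=lidpt(th,-25,82); y=q[1]+14.5; z=q[2]-8
    print(round(th,2),[round(float(v),3) for v in (-(z-p[2])/400,(y-p[1])/400)], round(y),round(z))
E
```

```text
t 12.13 p [ 0.5418 -0.1299  0.1519] carr [-25.4  18.5 151.9] F [-0.5 -0.3 -0.5] T [0.01 0.01 0.06] w -0.001 tx [-0.006 -0.005 -1.   ] q [ 0.06  0.6   0.19  1.85 -0.15  0.71  1.69]
[(0.75, array([ -1., -15., 183.]))]
0.8 [-0.012, 0.019] 28 157
0.7 [-0.0, 0.002] 21 153
0.6 [0.013, -0.014] 15 147
0.5 [0.028, -0.028] 9 141
0.4 [0.045, -0.041] 4 135
0.3 [0.062, -0.053] -1 127
0.2 [0.081, -0.062] -4 120
0.1 [0.101, -0.069] -7 112
0.0 [0.121, -0.075] -9 104
```

View pics/o.png

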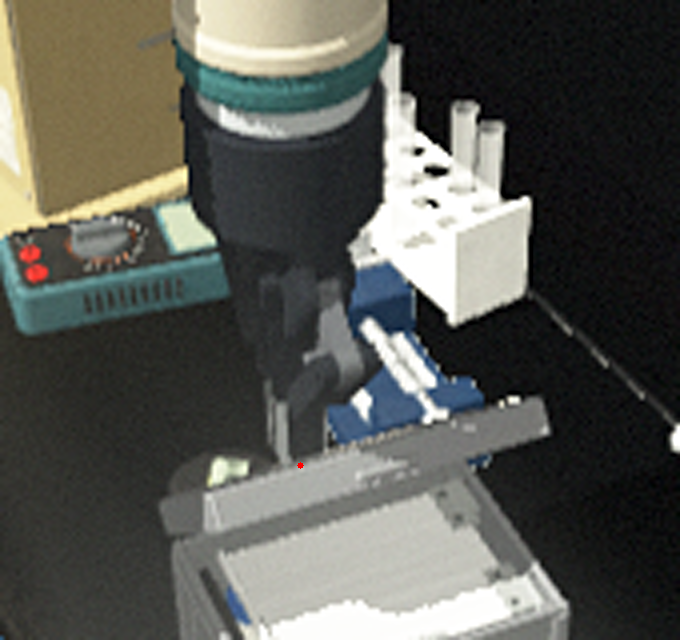

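Emit:
{"name": "send_rows", "arguments": {"moves": [[0,0,0,0.013,-0.016,0,1],[0,0,0,0.028,-0.034,0,1],[0,0,0,0.043,-0.052,0,1],[0,0,0,0.058,-0.07,0,1],[0,0,0,0.073,-0.085,0,1],[0,0,0,0.087,-0.1,0,1],[0,0,0,0.095,-0.115,0,1],[0,0,0,0.095,-0.115,0,1]]}}

```text
t: 12.9
tool_pos: [0.5315, -0.1752, 0.1137]
eef_rot: [[-0.007, 0.21, 0.978], [-0.005, 0.978, -0.21], [-1.0, -0.006, -0.006]]
contact_force: [0.2, 0.7, 0.1]
width: -0.002
```

```bash
python3 - <<'E'
from h import *
st(); look("p",(220,80,390,240),4); print([(r['confidence'],cl(r['xyz']).round()) for r in ctrl.mark_of("scene","lid_edge")])
E
```

```text
t 12.9 p [ 0.5315 -0.1752  0.1137] carr [-26.5 -28.  113.7] F [0.2 0.7 0.1] T [-0.02  0.03 -0.  ] w -0.002 tx [-0.007 -0.005 -1.   ] q [ 0.16  0.65  0.17  1.87 -0.16  0.63  1.78]
[(0.95, array([ -3., -56., 125.]))]
```

View pics/p.png

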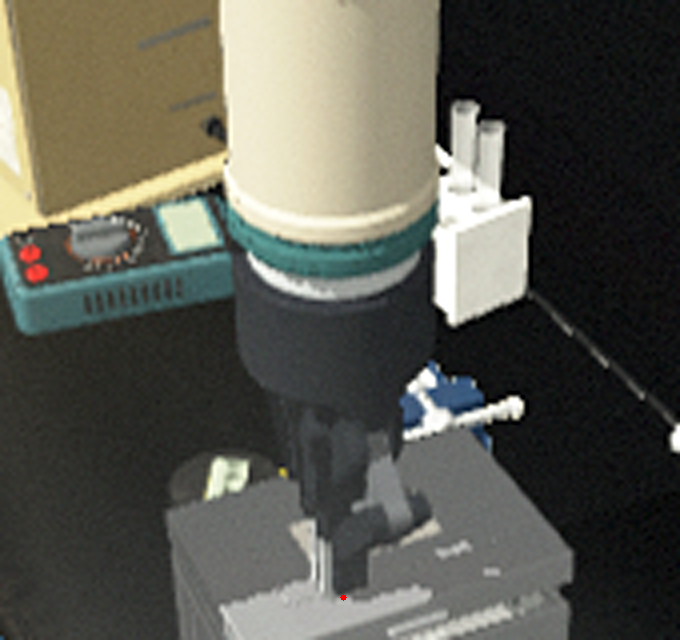

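Emit:
{"name": "send_rows", "arguments": {"moves": [[0,0,0,0,-0.02,0,1],[0,0,0,0.006,-0.025,0,1],[0,0,0,0.012,-0.025,0,1],[0,0,0,0.016,-0.025,0,1],[0,0,0,0.016,-0.025,0,1]]}}

```text
t: 13.42
tool_pos: [0.5305, -0.1852, 0.1093]
eef_rot: [[-0.004, 0.209, 0.978], [-0.006, 0.978, -0.209], [-1.0, -0.007, -0.003]]
contact_force: [-2.1, -1.8, 9.3]
width: 0.002
```

```bash
python3 - <<'E'
from h import *
st();  print([(r['confidence'],cl(r['xyz']).round()) for r in ctrl.mark_of("scene","lid_edge")])
E
```

```text
t 13.42 p [ 0.5305 -0.1852  0.1093] carr [-25.5 -38.1 109.3] F [-2.1 -1.8  9.3] T [-0.58  0.56 -0.02] w 0.002 tx [-0.004 -0.006 -1.   ] q [ 0.18  0.66  0.16  1.87 -0.16  0.62  1.79]
[(0.95, array([ -3., -56., 125.]))]
```

Emit:
{"name": "send_rows", "arguments": {"moves": [[0,0,0,0.004,0,0,1],[0,0,0,0.007,0,0,1],[0,0,0,0.007,0,0,1]]}}

```text
t: 13.72
tool_pos: [0.5304, -0.1857, 0.1078]
eef_rot: [[-0.004, 0.209, 0.978], [-0.007, 0.978, -0.209], [-1.0, -0.007, -0.002]]
contact_force: [-2.9, -0.6, 9.9]
width: -0.0
```

```bash
python3 - <<'E'
from h import *
st();  print([(r['confidence'],cl(r['xyz']).round()) for r in ctrl.mark_of("scene","lid_edge")])
E
```

```text
t 13.72 p [ 0.5304 -0.1857  0.1078] carr [-25.5 -38.5 107.8] F [-2.9 -0.6  9.9] T [-0.04  0.65 -0.02] w -0.0 tx [-0.004 -0.007 -1.   ] q [ 0.18  0.66  0.16  1.87 -0.16  0.62  1.79]
[(0.95, array([ -3., -56., 125.]))]
```

Emit:
{"name": "send_rows", "arguments": {"moves": [[0,0,0,0.005,0,0,1],[0,0,0,0.01,0,0,1],[0,0,0,0.01,0,0,1]]}}

```text
t: 14.02
tool_pos: [0.5302, -0.1859, 0.1038]
eef_rot: [[-0.004, 0.209, 0.978], [-0.007, 0.978, -0.21], [-1.0, -0.008, -0.002]]
contact_force: [-0.5, 0.4, 0.0]
width: -0.002
```

```bash
python3 - <<'E'
from h import *
st(); look("q",(220,80,390,270),4); print([(r['confidence'],cl(r['xyz']).round()) for r in ctrl.mark_of("scene","lid_edge")])
E
```

```text
t 14.02 p [ 0.5302 -0.1859  0.1038] carr [-25.6 -38.8 103.8] F [-0.5  0.4  0. ] T [-0.02 -0.03 -0.06] w -0.002 tx [-0.004 -0.007 -1.   ] q [ 0.18  0.67  0.16  1.88 -0.16  0.61  1.8 ]
[]
```

View pics/q.png

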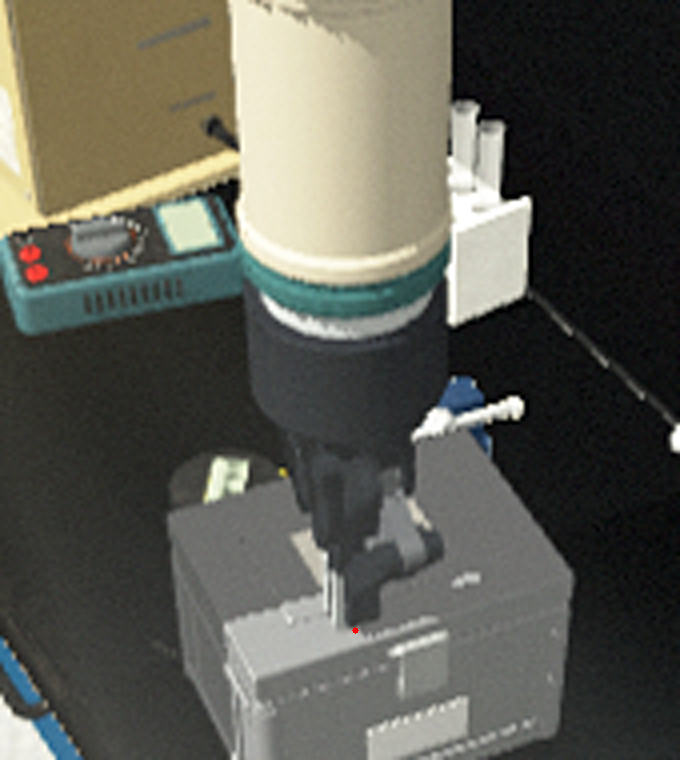

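The force went from 10 N to 0 and the catch now shows over the edge, so it has clicked. I'll press on to feel the stop.

Emit:
{"name": "send_rows", "arguments": {"moves": [[0,0,0,0.006,0,0,1],[0,0,0,0.009,0,0,1],[0,0,0,0.009,0,0,1],[0,0,0,0.009,0,0,1]]}}

```text
t: 14.45
tool_pos: [0.5307, -0.1856, 0.1024]
eef_rot: [[-0.002, 0.209, 0.978], [-0.006, 0.978, -0.209], [-1.0, -0.007, -0.001]]
contact_force: [-5.3, 2.0, 22.1]
width: -0.003
```

It's at the stop: 22 N at TCP 102.4, the same 10 mm offset as at the plate stop. Lift off.

Emit:
{"name": "send_rows", "arguments": {"moves": [[0,0,0,-0.05,0,0,1],[0,0,0,-0.15,0,0,1],[0,0,0,-0.25,0,0,1],[0,0,0,-0.35,0,0,1],[0,0,0,-0.45,0,0,1],[0,0,0,-0.5,0,0,1],[0,0,0,-0.5,0,0,1]]}}

```text
t: 15.03
tool_pos: [0.5341, -0.1852, 0.3076]
eef_rot: [[0.008, 0.209, 0.978], [-0.009, 0.978, -0.209], [-1.0, -0.007, 0.01]]
contact_force: [0.6, 0.6, -0.7]
width: 0.001
```

```bash
python3 - <<'E'
from h import *
st(); overlay("scene","r",0,0,(200,120,390,310),4)
for n in ("lid_edge","beaker","marker","stopwatch"): print(n,[(r['confidence'],r['xyz'],cl(r['xyz']).round()) for r in ctrl.mark_of("scene",n)])
E
```

```text
t 15.03 p [ 0.5341 -0.1852  0.3076] carr [-21.9 -37.3 307.6] F [ 0.6  0.6 -0.7] T [-0.02 -0.06 -0.01] w 0.001 tx [ 0.008 -0.009 -1.   ] q [ 0.13  0.42  0.22  1.66 -0.1   1.07  1.74]
lid_edge [(0.84, [0.5514, -0.2074, 0.1103], array([ -1., -56., 110.]))]
beaker [(0.95, [0.5381, -0.2952, 0.0022], array([   4., -144.,    2.]))]
marker []
stopwatch [(0.55, [0.5917, 0.0021, 0.0016], array([ -3., 158.,   2.]))]
```

View pics/r.png

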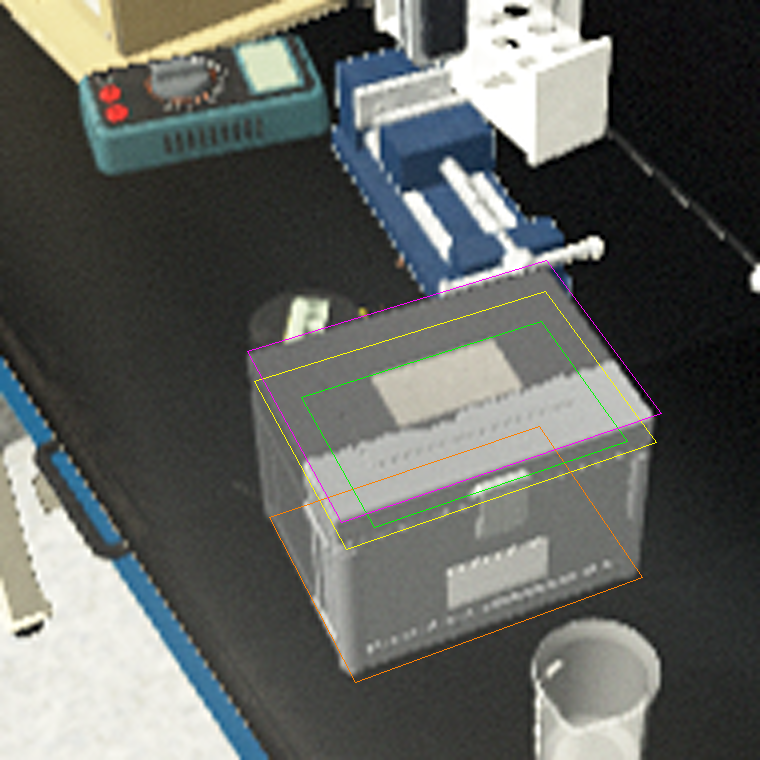

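The lid matches the shut wireframe with its edge at z 110 mm and the catch over it. The beaker and stopwatch are unmoved, and the arm is clear, so I'm handing in.

```bash
python3 - <<'E'
from plant import ctrl
print(ctrl.hand_in())
E
```

```text
the job is handed in; nothing more can be done
None
```

The carrier is closed and the job is handed in, at about 15 s of the 48 s allowed. I folded the hold-down plate flat against its stop with the shut fingertips. Then I swung the lid over from outside and pressed its free edge until the catch clicked.

**Last checks:**
- **Plate:** with the arm lifted clear, the picture matched the flat outline, and the free edge measured 84 mm high, about 3 mm under the stated 87 mm. The stop was felt at 23 N. The lid then hid the plate, so I couldn't check it again.
- **Lid:** the resistance rose to about 10 N, then dropped to 0 as the catch clicked, and the stop was felt at 22 N. Afterwards the free edge measured 110 mm high, against 112 mm expected, with the catch showing over it.
- **Beaker and stopwatch:** both were within about 3 mm of where they started.
- **Arm:** clear of everything.

**Problems and checks not made:**
- **First push missed:** it passed over the plate's top edge without moving it. Both stops showed the fingertips about 10 mm above the reported tool position, instead of 17 mm below it. I corrected for this using pictures and felt contact.
- **Marker:** the network didn't find it in the last picture. The arm never went near it.
- **Bottles:** they can't be seen under the lid, so I didn't check them at the end. Nothing touched them directly.

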